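# Load the tube-joining machine and hold its clamp open at the mark

## Robot

A 6-joint arm with a two-finger parallel gripper is mounted at the origin on the work surface. World frame = base frame: x ahead of the robot, y to its left, z up, the work surface at z = 0. Lengths are in mm, angles in degrees, forces in N, time in s.
With the tool pointing down it reaches from about 150 to 775 mm from the base axis. Payload 6.1 kg.
Tool frame: the origin (TCP) lies at the very end of the fingers, on their centre line; the grasp point (between the pads) lies 19 mm behind it (robot.pinch_z is the distance from the TCP to the grasp point, in mm); z points along the fingers, y is the direction in which the jaws open and shut (so a half turn about z gives the same grasp; the last joint's range is limited). The gripper opens to 85 mm and grips with 20 to 120 N. Pads are 22 mm wide; open, the fingers measure 114 mm over their backs; the gripper's body (76 mm by 85 mm) begins 54 mm behind the grasp point. The pads swing forward as they close: fully open they stand 13 mm farther back than shut.
Start: joints at [65.374, 7.208, -2.269, 80.523, 0, 90], TCP at [218.753, 477.237, 231.295] pointing down, gripper open.
Joint ranges: [-155.77, 155.77], [-54.66, 111.73], [-72.52, 77.12], [-102.08, 115.82], [-83.92, 84.16], [-180, 180]. Speed limits (degrees/s): [136.94, 136.94, 172.46, 180, 180, 180].

## Interface

Orientations are given as a 3x3 rotation matrix whose columns are the frame's x, y, z axes.
In Python, from station import robot, viewer, workorder gives the robot as it stands.
- The arm moves only by the tool send_rows, never from a script. Its arguments are lists of equal length, an entry for each row: "grip": the closure, from -1 (fully open) to 1 (shut); "translation": the shift along the tool's x, y, z in mm, a list of three; "turn": the turn about the tool's z in degrees. In form: {"grip": [grip, ...], "translation": [[tx, ty, tz], ...], "turn": [turn, ...]}. A call has 1 to 20 rows; each row is the pose to reach, as a shift and turn from the pose measured when the call began, along the tool's axes at that moment; what a row does not reach only later rows make up. A row lasts 1/8 s, in which the tool goes at most 62.5 mm and 10.7 degrees, less where a joint would pass 70% of its speed; a pose out of reach is approached as far as the arm can. A call with a gripper value outside its range is refused whole. The fingers move at their own pace and stop on an object; "grip_force" is the grip in N (left out, the last holds). Time passes only in rows, so rows that repeat a pose let the fingers close. It gives the time, the measured TCP pose, the force and the opening at its end, in the units of the state.
- robot.get_obs(): the state, without advancing time (a new reading comes with each control period).
- viewer.grab_frame(name): name is "side" or "top" or "wrist"; returns the picture (384x512x3 uint8, blue, green, red); there is no depth.
- viewer.camera_model(name): a dict with "fx", "fy", "cx", "cy" (pixels), "k1" (the pictures are not rectified: a ray, as slopes to the right and down, at radius r is drawn at 1 + k1 r^2 times it, then the intrinsics apply), "rvec" (rotation vector, rad) and "tvec" (3), from world to camera coordinates, as OpenCV has them. Camera axes: x right, y down, z forward; pixel columns grow to the right and rows downward; lengths in mm; the calibration is good to about 2 mm. A picture is of the moment at which its call begins: read the wrist's pose just before it. camera_model takes no time and is no camera call; for the wrist camera it gives the pose at the moment of the call.
- workorder.close_job(): hands the job in, once; it reports no verdict.
The state is a dict: "clock": time; "qpos": joint angles; "joint_vel": joint speeds; "effort": joint torques, N m; "tcp_pos": TCP position; "eef_rot": TCP orientation; "ft_force": force on the tool from outside, world axes, zero at the start; "moment": the same for the moment, N m; "grip_width": opening from 0.0 (shut) to 1.0 (fully open).
Only numpy, scipy, OpenCV 4.12 (cv2) and the standard library are available. Lean on these libraries where they do the work, as an engineer would, in place of code of your own. Each camera call takes 0.05 s, during which the arm holds its last target. There are 200 camera calls.

## Task

Load the long flat cassette into the bench machine: lay it in the machine's channel, nose towards the head, and slide it under the head until it is fully home against the stop, while the spring clamp stays shut. Then pull the machine's spring clamp open by its upright paddle until its pointer lines up with the raised blade of the little rider on the scale, and finish while still holding it there against its spring: do not let go, the program ends with the clamp in the grip. Leave the other things on the bench where they are.

Things in the scene. Friction and masses are not known exactly. Their poses are not given: they have to be found in the camera images.
- machine: White bench machine, fixed, turned up to 0.2 rad. Origin on the bench, z up. Steel bed 270 mm in x, y = -130 to +240, top 30 mm above the bench. White head with yellow end plate over y = +100 to +240, full width, underside 28 mm above the bed, top 120 mm above the bench. Two lanes along y: cassette channel centred at x = -70, spring clamp at x = +70.
- stop (a point): Where the cassette's nose must rest: foot of the stop in the tunnel under the head, 50 mm behind the head's front face; machine coordinates (-70, 150, 30) mm, axes as the machine's. The tunnel is 50 mm wide and 28 high, in line with the channel.
- lane_start (a point): On the bed in the middle of the channel near its open end, machine coordinates (-70, -110, 30) mm; axes as the machine's. The channel is open above: two guides 5 mm thick, 8 mm high, 50 mm apart inside, from y = -120 to the head at +100.
- cassette: Loose grey plastic cassette, 0.1-0.2 kg: flat body 44 (x) x 150 (y) x 18 mm high, an upright grip ridge near the tail. Origin: centre of the underside; +y points to the nose (far from the ridge, thin black line). Starts flat on the bench to the right of the machine, nose within 0.6 rad of world +y. Its body fits under the head; the ridge stays outside, its centre 70 mm from the head when home.
- cassette_grip (a point): In the grip ridge, 35 mm above the cassette's underside, cassette coordinates (0, -45, 35) mm; axes as the cassette's. The ridge is 14 (x) x 40 (y) mm and rises from the 18 mm high body to 47 mm above the underside.
- nose (a point): Middle of the lower edge of the cassette's nose, cassette coordinates (0, 75, 0) mm.
- clamp: Spring clamp: metal carriage sliding along the machine's y only. Shut at start; pulling it to the machine's -y (away from the head) opens it, up to 90 mm, against a spring of about 3.5 N shut plus 1.1 N per 10 mm; it snaps back if let go. Axes as the machine's. Origin: on the bed under the paddle, machine (70, 15, 30) mm when shut. A 24 mm high jaw plate stands 81 mm to +y of it and moves with it.
- clamp_grip (a point): In the middle of the clamp's upright paddle, 38 mm above the bed; axes as the machine's. The paddle is 44 (x) x 12 (y) mm and rises from 10 to 55 mm above the bed; shut, it stands 85 mm in front of the head.
- pointer (a point): Tip of the thin metal pointer that sticks out of the carriage to the machine's +x, in line with the paddle, 12 mm above the bed. It moves with the clamp.
- rider: The mark: small black rider, 16 x 12 mm, 15 mm high, fixed on the scale rail beside the clamp (machine x = +120), with a white blade 3 mm thick across its top. Origin under the blade's middle, axes as the machine's. It stands 30 to 70 mm to the machine's -y of the shut pointer; the pointer is at the mark when both have the same machine y.
- vial: Bystander, to be left alone: small jar 34 mm across, 65 high. Origin: centre of the underside.
- tape: Bystander, to be left alone: roll of tape lying flat, 72 mm across, 19 high. Origin: centre of the underside.
- beaker: Bystander, to be left alone: clear cup 66 mm across, 85 high. Origin: centre of the underside.
- stapler: Bystander, to be left alone: desk stapler 120 x 34 x 34 mm. Origin: centre of the underside.
There are look-alikes about, which are no part of the job. Leave any green or turquoise look-alike of the cassette alone.

How it is judged (in metres and radians):
On the way:
1. the cassette is fully home under the head while the clamp is still shut (y of nose in the frame of stop between -0.004 and 0.004 m and x of nose in the frame of stop between -0.006 and 0.006 m and z of nose in the frame of stop between -0.004 and 0.004 m and angle between the y axis of cassette and the y axis of machine, either way round below 0.09 rad and angle between cassette's own z axis and vertical below 0.06 rad and y of clamp in the frame of machine above 0.009 m), for 0.2 s.
At the end, for the whole second after the job is handed in: The cassette lies flat in the channel with its nose within 4 mm of the stop and 6 mm of its centre line, at rest, and the clamp is held still by the fingers (over 3 N of contact, nothing else holding it) with its pointer within 5 mm of the rider's blade (y of nose in the frame of stop between -0.004 and 0.004 m and x of nose in the frame of stop between -0.006 and 0.006 m and z of nose in the frame of stop between -0.004 and 0.004 m and angle between the y axis of cassette and the y axis of machine, either way round below 0.09 rad and angle between cassette's own z axis and vertical below 0.06 rad and y of pointer in the frame of rider between -0.005 and 0.005 m and contact force between clamp and the fingers above 3 N and contact force between clamp and cassette below 0.5 N and linear speed of each of clamp, cassette below 0.01 m/s); the arm keeps its last pose, push and grip.
It fails at once if a bystander is shifted by more than 30 mm (distance of any of vial, tape, beaker, stapler from where it was at the start of the episode above 0.03 m).
It fails at once if a bystander is knocked over (angle between any of vial, tape, beaker, stapler's own z axis and vertical above 0.5 rad).
It also fails if it takes over 58 s, if anything falls off the work surface, if the arm or the gripper's body presses on something with over 40 N, if the wrist force passes 120 N, or if a joint passes its speed limit or range.

## Working session

There is one attempt and no reset: what is moved stays moved. The work goes in short steps, Python scripts to look and compute and a tool call to move; the robot and the scene stay as the last step left them, time stands still between calls to the robot, and variables do not carry over. Pictures are saved under pics/ and viewed, about 8 in all and at most 12, crops included, and the job is handed in when it is done.

Besides the shell and the picture viewer there is one more tool, called after ">>>" by a JSON object that holds its "name" and its "arguments", one argument or row to a line. send_rows: Moves the arm, as the interface text tells. Its arguments: {"type":"object","properties":{"grip":{"type":"array","items":{"type":"number"}},"translation":{"type":"array","items":{"type":"array","items":{"type":"number"}}},"turn":{"type":"array","items":{"type":"number"}},"grip_force":{"type":"number"}},"required":["grip","translation","turn"]}

```bash
mkdir -p pics; ls; cat > h.py <<'E'
import numpy as np, cv2
from station import robot, viewer, workorder
def K(m): return np.array([[m['fx'],0,m['cx']],[0,m['fy'],m['cy']],[0,0,1.]])
def ray(m,uv):
    x=(uv[0]-m['cx'])/m['fx']; y=(uv[1]-m['cy'])/m['fy']; rd=np.hypot(x,y); r=rd
    for _ in range(30): r=rd/(1+m['k1']*r*r)
    s=r/rd if rd>0 else 1
    R=cv2.Rodrigues(np.array(m['rvec'],float))[0]; t=np.array(m['tvec'],float).ravel()
    d=R.T@np.array([x*s,y*s,1]); return -R.T@t, d/np.linalg.norm(d)
def plane(m,uv,z):
    c,d=ray(m,uv); return c+d*(z-c[2])/d[2]
def two(m1,p1,m2,p2):
    c1,d1=ray(m1,p1);c2,d2=ray(m2,p2)
    A=np.stack([d1,-d2],1); s=np.linalg.lstsq(A,c2-c1,rcond=None)[0]
    a=c1+s[0]*d1;b=c2+s[1]*d2; return (a+b)/2,np.linalg.norm(a-b)
def proj(m,P):
    R=cv2.Rodrigues(np.array(m['rvec'],float))[0]; t=np.array(m['tvec'],float).ravel()
    p=R@np.array(P,float)+t; x,y=p[0]/p[2],p[1]/p[2]; k=1+m['k1']*(x*x+y*y)
    return np.array([m['fx']*x*k+m['cx'],m['fy']*y*k+m['cy']])
def crop(im,c,n,f,name):
    x,y=int(c[0]),int(c[1]); o=cv2.resize(im[max(0,y-n):y+n,max(0,x-n):x+n],None,fx=f,fy=f,interpolation=cv2.INTER_CUBIC); cv2.imwrite(name,o)
E
cat > a.py <<'E'
from h import *
for n in ['top','side','wrist']:
    m=viewer.camera_model(n); im=viewer.grab_frame(n); cv2.imwrite(f'pics/{n}0.png',im); np.save(f'{n}0.npy',m,allow_pickle=True)
    c,_=ray(m,(256,192)); print(n,c.round(),plane(m,(256,192),0).round(),m['fx'],m['k1'])
a=cv2.imread('pics/top0.png');b=cv2.imread('pics/side0.png')
cv2.imwrite('pics/ts.png',cv2.resize(a,(800,600)))
print(robot.get_obs())
E
python3 a.py
```

```text
pics
top [ 397. -129. 1215.] [ 547. -117.    0.] 400.8046202473887 0.04868439363108615
side [  241. -1005.   832.] [507. -58.   0.] 473.8116707234677 -0.17541952344533876
wrist [145. 511. 374.] [251. 456.   0.] 344.24423006800856 -0.08035558955244605
{'clock': 0.15, 'qpos': array([ 6.53734153e+01,  7.23495875e+00, -2.31266948e+00,  8.05224998e+01,
        9.86501132e-04,  9.00010738e+01]), 'joint_vel': array([-0.00620814, -0.1539904 ,  0.20284185, -0.04551031, -0.00768807,
       -0.10903872]), 'effort': array([-1.14701477e-03, -4.36276174e+01,  3.53149581e+01,  1.35246417e-02,
       -5.29144438e-05, -4.02936394e-06]), 'tcp_pos': array([218.63826383, 476.9747745 , 230.69598215]), 'eef_rot': array([[-9.09035042e-01,  4.16719350e-01, -5.25680811e-04],
       [ 4.16719681e-01,  9.09034370e-01, -1.10546147e-03],
       [ 1.71947410e-05, -1.22396475e-03, -9.99999251e-01]]), 'ft_force': array([ 0.37308257, -0.14753853,  0.24970326]), 'moment': array([-0.02558715, -0.00902964, -0.02383301]), 'grip_width': 1.0003872167429853}
```

View pics/ts.png

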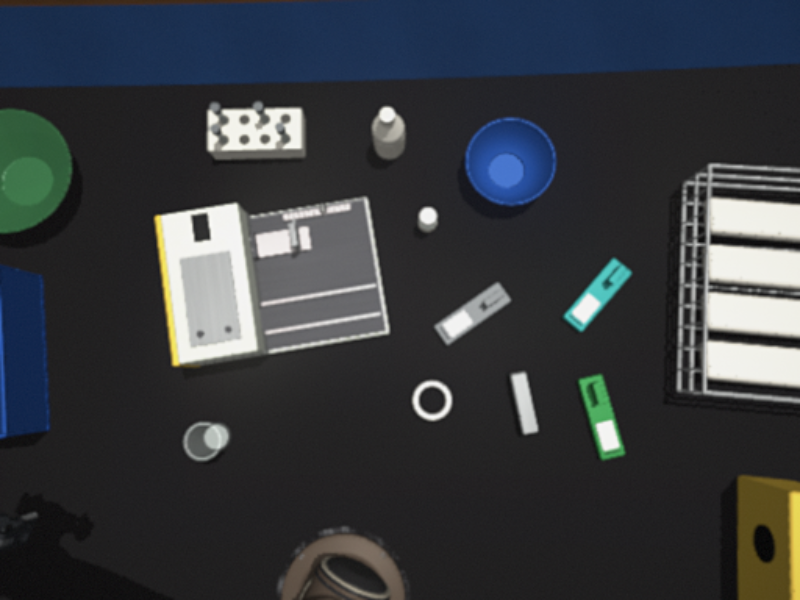

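View pics/side0.png

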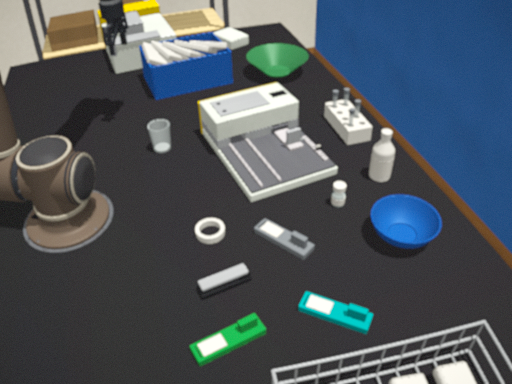

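The overhead view (800x600) shows three cassette-shaped things: grey at (472,313), turquoise at (598,295) and green at (602,417). Only the grey one fits the description; its ridge is at the upper right and its nose at the lower left, towards the head. In the side view it is at (284,238). The machine's head is at the left (+y), and the channel is the lower lane. The clamp paddle is at about (294,237) and the rider at about (322,208).

```bash
cat > b.py <<'E'
from h import *
T=np.load('top0.npy',allow_pickle=True).item();S=np.load('side0.npy',allow_pickle=True).item()
a=cv2.imread('pics/top0.png');b=cv2.imread('pics/side0.png')
def blob(im,win,name):
    x0,y0,x1,y1=win; g=im[y0:y1,x0:x1].max(2); mk=(g>70).astype(np.uint8)
    n,l,st,ce=cv2.connectedComponentsWithStats(mk); i=1+st[1:,4].argmax()
    c=cv2.findContours((l==i).astype(np.uint8),0,2)[0][0]; r=cv2.minAreaRect(c)
    box=cv2.boxPoints(r)+[x0,y0]; print(name,st[i],(np.array(r[0])+[x0,y0]).round(1),r[1:]); return box
bx=blob(a,(270,175,335,225),'top cass')
for p in bx: print(p.round(1),plane(T,p,18).round(1))
# ridge & paddle by two views (rough hand pixels)
s=1/1.5625
for nm,p,q in [('ridge top',(496*s,297*s),(301,238)),('paddle',(294*s,228*s),(293,131)),('bedcornerA',(367*s,198*s),(335,168)),('bedcornerB',(388*s,332*s),(252,193)),('rider',(322*s,208*s),(319,147))]:
    print(nm,*[np.round(v,1) for v in two(T,p,S,q)])
ca=cv2.resize(a[120:240,95:335],None,fx=3.33,fy=3.33,interpolation=cv2.INTER_CUBIC)
cv2.imwrite('pics/tc.png',ca)
E
python3 b.py
```

```text
top cass [  8   5  49  41 818] [302.1 200.2] ((16.123615264892578, 51.0959587097168), 55.40770721435547)
[276.5 208. ] [ 494.9 -177.9   18. ]
[318.6 179. ] [ 579.8 -306.4   18. ]
[327.7 192.3] [ 539. -332.   18.]
[285.7 221.3] [ 454.8 -204.1   18. ]
ridge top [ 543.6 -298.2   43.7] 1.0
paddle [669.   76.8  81.9] 12.7
bedcornerA [743.2 -56.5  24.4] 5.6
bedcornerB [484.2 -94.2  31.7] 3.8
rider [724.3  28.2  43.2] 2.9
```

View pics/tc.png

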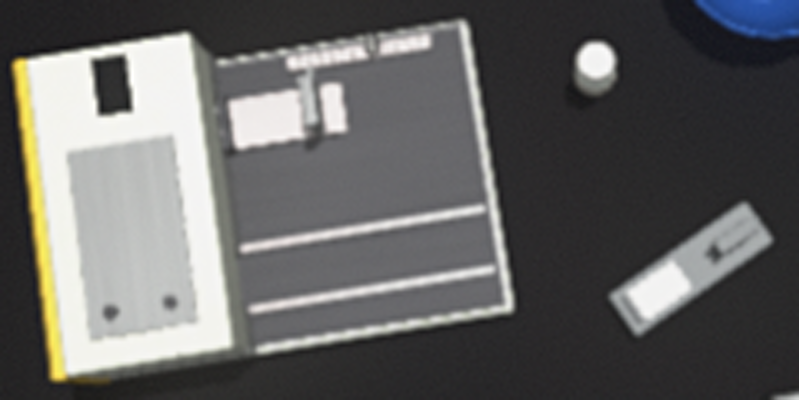

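Confirmed: the grey cassette is at (692,268) in the crop, with its ridge to the right and the thin black line at its nose (lower left). The rough frames agree to about 1 cm. The first move takes the wrist camera over the machine.

>>> {"name": "send_rows", "arguments": {
  "grip": [-1, -1, -1, -1, -1, -1, -1, -1, -1, -1, -1, -1, -1, -1, -1, -1],
  "translation": [
    [-35, -17, -2],
    [-70, -33, -4],
    [-106, -50, -6],
    [-141, -67, -8],
    [-176, -83, -10],
    [-211, -100, -12],
    [-246, -116, -14],
    [-282, -133, -16],
    [-317, -150, -18],
    [-352, -166, -20],
    [-387, -183, -20],
    [-423, -200, -20],
    [-458, -216, -20],
    [-493, -233, -20],
    [-493, -233, -20],
    [-493, -233, -20]
  ],
  "turn": [10.5, 21, 31.5, 42, 52.5, 63, 73.5, 84, 94.5, 105, 115.5, 126, 136.5, 147, 147, 147],
  "grip_force": 60
}}

```text
clock: 2.15
tcp_pos: [569.3, 59.9, 250.7]
eef_rot: [[0.989, 0.147, -0.002], [0.147, -0.989, -0.001], [-0.002, 0.001, -1.0]]
ft_force: [0.8, 0.7, 0.7]
grip_width: 1.0
```

```bash
cat > w.py <<'E'
import sys
from h import *
n=sys.argv[1]; o=robot.get_obs(); m=viewer.camera_model('wrist'); im=viewer.grab_frame('wrist')
cv2.imwrite(f'pics/{n}.png',im); np.save(f'{n}.npy',m,allow_pickle=True)
print(o['clock'],o['tcp_pos'].round(1),np.degrees(np.arctan2(o['eef_rot'][1,0],o['eef_rot'][0,0])).round(2),o['qpos'].round(1),o['ft_force'].round(1))
cv2.imwrite(f'pics/{n}v.png',cv2.resize(im,(800,600),interpolation=cv2.INTER_CUBIC))
E
python3 w.py w1
```

```text
2.15 [569.3  59.9 250.7] 8.44 [  6.   12.6   6.6  84.1  -0.  177.6] [0.8 0.7 0.7]
```

View pics/w1v.png

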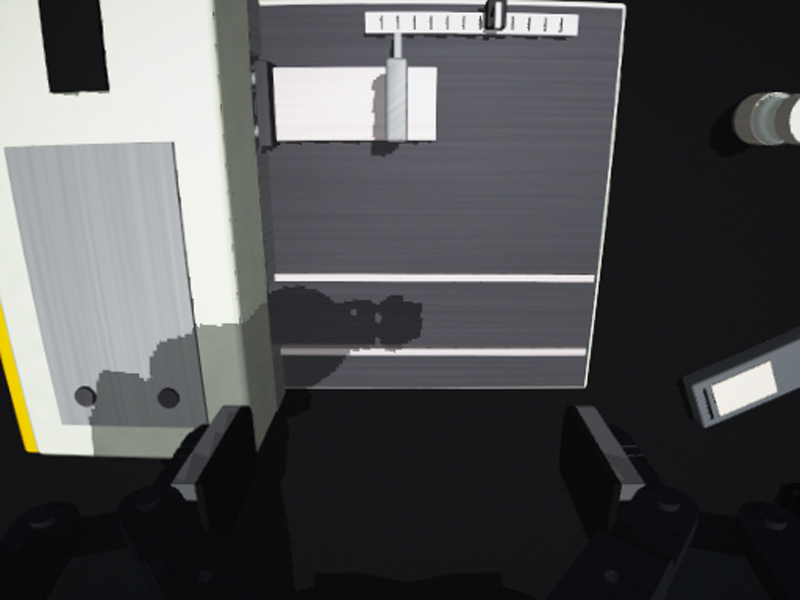

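The wrist view shows the channel guides at (594,279) and (586,352), the bed corners at (625,4) and (585,387), the paddle at (397,60–140), the pointer tip at (398,33) and the rider blade at (497,10). The channel runs along image x. Next I move over the cassette.

>>> {"name": "send_rows", "arguments": {
  "grip": [-1, -1, -1, -1, -1, -1, -1, -1, -1, -1, -1, -1, -1],
  "translation": [
    [-8, 26, 0],
    [-17, 53, 0],
    [-25, 79, 0],
    [-34, 105, 0],
    [-42, 132, 0],
    [-51, 158, 0],
    [-59, 184, 0],
    [-68, 211, 0],
    [-76, 237, 0],
    [-85, 263, 0],
    [-93, 290, 0],
    [-93, 290, 0],
    [-93, 290, 0]
  ],
  "turn": [-10.5, -21, -31.5, -42, -52.5, -63, -73.5, -84, -94.5, -105, -115, -115, -115]
}}

```text
clock: 3.82
tcp_pos: [519.9, -239.1, 251.4]
eef_rot: [[-0.551, 0.835, -0.001], [0.835, 0.551, -0.0], [0.0, -0.001, -1.0]]
ft_force: [0.0, -0.5, 0.3]
grip_width: 0.999
```

```bash
python3 w.py w2; cat > c.py <<'E'
from h import *
W=np.load('w1.npy',allow_pickle=True).item();T=np.load('top0.npy',allow_pickle=True).item()
s=1/1.5625; P=lambda u,v,z: plane(W,((u+.5)*s-.5,(v+.5)*s-.5),z)
for n,u,v,z in [('bedA',625,4,30),('bedB',585,387,30),('g1 right',594,279,38),('g2 right',586,352,38),('g1 left',275,278,38),('g2 left',282,352,38),('pad top',398,60,85),('pad bot',398,140,85),('pointer',398,33,42),('blade',497,13,50),('bladeL',495,26,50)]:
    print(n,P(u,v,z).round(1))
def t2(n,wp,tp): 
    print(n,*[np.round(x,1) for x in two(W,((wp[0]+.5)*s-.5,(wp[1]+.5)*s-.5),T,(tp[0]/3.33+95,tp[1]/3.33+120))])
t2('bedA',(625,4),(464,22));t2('bedB',(585,387),(511,311));t2('padtop',(398,60),(307,72));t2('blade',(497,13),(371,44));t2('g1R',(594,279),(484,209))
E
python3 c.py
```

```text
3.825 [ 519.9 -239.1  251.4] 123.43 [-24.7  12.5   6.6  84.1  -0.   31.9] [ 0.  -0.5  0.3]
bedA [745.  -50.4  30. ]
bedB [484.4 -88.2  30. ]
g1 right [569.9 -69.9  38. ]
g2 right [515.6 -78.1  38. ]
g1 left [538.2 148.5  38. ]
g2 left [483.6 139.6  38. ]
pad top [683.1  82.8  85. ]
pad bot [641.9  76.8  85. ]
pointer [703.2  86.4  42. ]
blade [721.7  30.4  50. ]
bladeL [714.5  30.3  50. ]
bedA [748.8 -55.1  16.1] 0.1
bedB [480.1 -93.3  19.4] 1.3
padtop [685.8  80.6  81.6] 6.5
blade [724.8  28.6  35.1] 0.0
g1R [570.2 -71.2  36.3] 1.9
```

View pics/w2v.png

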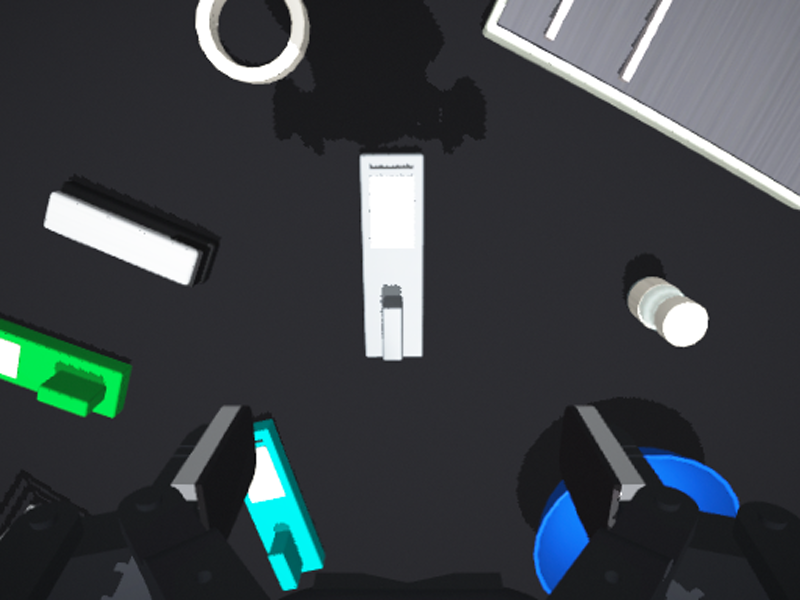

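The cassette is directly ahead: nose corners (361,154) and (424,154), tail (366,357) and (422,356), ridge top at (384–402, 307–359). The green and turquoise ones are clear of it. The guide ends at (550,38) and (626,78) are also in view, so I can triangulate them.

```bash
cat > d.py <<'E'
from h import *
W=np.load('w1.npy',allow_pickle=True).item();V=np.load('w2.npy',allow_pickle=True).item()
T=np.load('top0.npy',allow_pickle=True).item();S=np.load('side0.npy',allow_pickle=True).item()
s=1/1.5625; q=lambda u,v:((u+.5)*s-.5,(v+.5)*s-.5)
for n,a,b in [('g1R',(594,279),(626,78)),('g2R',(586,352),(550,38)),('bedB',(585,387),(488,28))]: print(n,*[np.round(x,1) for x in two(W,q(*a),V,q(*b))])
im=cv2.imread('pics/w2.png'); 
c=[plane(V,q(*p),18) for p in [(361,154),(424,154),(422,356),(366,357)]]
print(np.round(c,1)); nose=(c[0]+c[1])/2; tail=(c[2]+c[3])/2; ctr=(nose+tail)/2; u=nose-tail; L=np.linalg.norm(u);u/=L
print('ctr',ctr.round(1),'L',L,'w',np.linalg.norm(c[0]-c[1]),np.linalg.norm(c[2]-c[3]),'head',np.degrees(np.arctan2(u[1],u[0])),'grip',(ctr-45*u).round(1))
r=[plane(V,q(*p),47) for p in [(384,307),(401,307),(402,359),(384,359)]]
print('ridge',np.mean(r,0).round(1),np.linalg.norm(r[0]-r[1]),np.linalg.norm(r[1]-r[2]))
print('ridge 2view',*[np.round(x,1) for x in two(V,q(393,333),S,(301,238))])
print('nose corner 2view',*[np.round(x,1) for x in two(V,q(361,154),T,(610/3.33+95,295/3.33+120))])
E
python3 d.py
```

```text
g1R [570.5 -68.7  40.9] 0.1
g2R [516.7 -77.2  40.5] 0.5
bedB [482.3 -90.6  24.8] 0.6
[[ 457.  -201.9   18. ]
 [ 492.7 -178.4   18. ]
 [ 574.6 -302.7   18. ]
 [ 539.4 -327.    18. ]]
ctr [ 515.9 -252.5   18. ] L 149.35092470004784 w 42.83937978042436 42.731399039993 head 123.37826748072293 grip [ 540.7 -290.1   18. ]
ridge [ 540.6 -289.7   47. ] 11.597501503735227 38.62464609860643
ridge 2view [ 544.3 -292.9   37.7] 4.0
nose corner 2view [ 470.4 -173.6  315.2] 8.7
```

The measurements are consistent: length 149, width 43, guide tops at 40.7 (38 expected). I go down over the ridge and close with the fingertips just above the body top.

>>> {"name": "send_rows", "arguments": {
  "grip": [-1, -1, -1, -1, -1, -1, -1, -1, 1, 1, 1, 1, 1, 1],
  "translation": [
    [-27, -5, 40],
    [-54, -11, 80],
    [-54, -11, 120],
    [-54, -11, 160],
    [-54, -11, 190],
    [-54, -11, 215],
    [-54, -11, 229],
    [-54, -11, 229],
    [-54, -11, 229],
    [-54, -11, 229],
    [-54, -11, 229],
    [-54, -11, 229],
    [-54, -11, 229],
    [-54, -11, 229]
  ],
  "turn": [0, 0, 0, 0, 0, 0, 0, 0, 0, 0, 0, 0, 0, 0]
}}

```text
clock: 5.62
tcp_pos: [540.7, -290.5, 23.0]
eef_rot: [[-0.551, 0.834, -0.0], [0.834, 0.551, -0.001], [-0.001, -0.001, -1.0]]
ft_force: [-1.0, 0.1, 4.7]
grip_width: 0.149
```

Gripped, with the opening at 12.7 mm on the 14 mm ridge. I lift it and carry it over the channel, then check.

>>> {"name": "send_rows", "arguments": {
  "grip": [1, 1, 1, 1, 1, 1, 1, 1, 1, 1, 1, 1, 1, 1, 1],
  "translation": [
    [0, 0, -20],
    [0, 0, -50],
    [0, 0, -80],
    [25, 15, -90],
    [60, 37, -90],
    [100, 62, -90],
    [140, 87, -90],
    [180, 111, -90],
    [220, 136, -90],
    [240, 148, -90],
    [247, 153, -80],
    [247, 153, -60],
    [247, 153, -60],
    [247, 153, -60],
    [247, 153, -60]
  ],
  "turn": [0, 0, 0, 3, 6, 10, 14, 18, 22, 24, 25.1, 25.1, 25.1, 25.1, 25.1]
}}

```text
clock: 7.5
tcp_pos: [532.6, -0.5, 83.3]
eef_rot: [[-0.145, 0.989, 0.001], [0.989, 0.145, -0.001], [-0.001, 0.001, -1.0]]
ft_force: [0.9, -0.2, -0.1]
grip_width: 0.151
```

```bash
python3 w.py w3
```

```text
7.5 [ 5.326e+02 -5.000e-01  8.330e+01] 98.32 [ -0.   10.4 -17.3  62.2  -0.1  81.7] [ 0.9 -0.2 -0.1]
```

View pics/w3v.png

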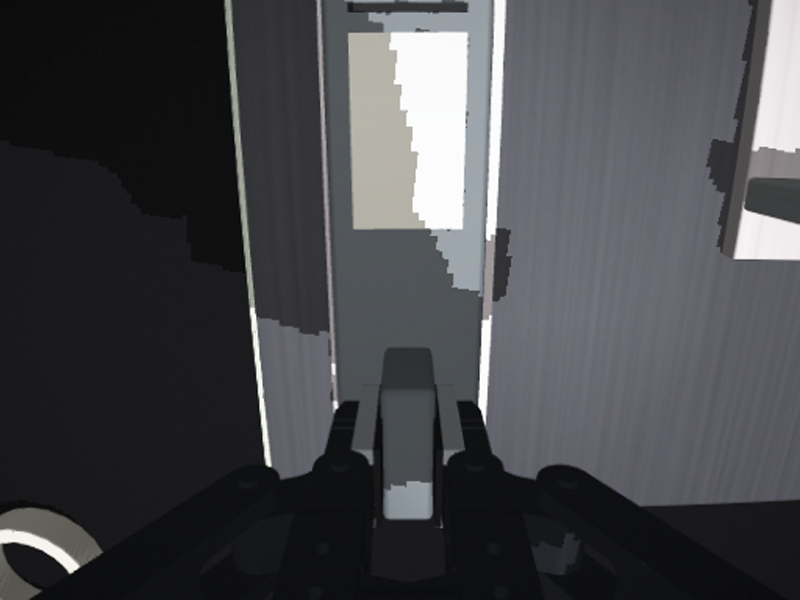

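The cassette hovers over the channel, body edges at x≈326 and 488 (v=20), with a guide on each side. I check the centring numerically.

```bash
cat > e.py <<'E'
from h import *
V=np.load('w3.npy',allow_pickle=True).item()
s=1/1.5625; q=lambda u,v:((u+.5)*s-.5,(v+.5)*s-.5)
O=np.array([594.7,54.8]);th=np.radians(8.31);R=np.array([[np.cos(th),np.sin(th)],[-np.sin(th),np.cos(th)]])
im=cv2.imread('pics/w3v.png'); g=im.mean(2)
for v in (20,130,300): print(v,[(u,int(g[v,u])) for u in list(range(314,346,2))+list(range(474,512,2))])
mc=lambda u,v,z:(R@(plane(V,q(u,v),z)[:2]-O)).round(1)
print('body',mc(326,20,78),mc(488,20,78),mc(341,380,78),mc(479,380,78))
print('nose mark',mc(348,7,78),mc(467,7,78))
print('gripper',(R@(robot.get_obs()['tcp_pos'][:2]-O)).round(1))
E
python3 e.py
```

```text
20 [(314, 49), (316, 76), (318, 155), (320, 158), (322, 61), (324, 70), (326, 78), (328, 85), (330, 86), (332, 85), (334, 86), (336, 86), (338, 86), (340, 85), (342, 85), (344, 86), (474, 158), (476, 158), (478, 158), (480, 159), (482, 159), (484, 159), (486, 159), (488, 147), (490, 128), (492, 113), (494, 206), (496, 253), (498, 249), (500, 248), (502, 248), (504, 211), (506, 117), (508, 102), (510, 103)]
130 [(314, 53), (316, 53), (318, 52), (320, 76), (322, 161), (324, 145), (326, 77), (328, 69), (330, 80), (332, 87), (334, 87), (336, 87), (338, 87), (340, 87), (342, 87), (344, 87), (474, 163), (476, 163), (478, 164), (480, 164), (482, 164), (484, 157), (486, 140), (488, 121), (490, 201), (492, 253), (494, 251), (496, 251), (498, 254), (500, 223), (502, 105), (504, 110), (506, 110), (508, 108), (510, 106)]
300 [(314, 53), (316, 53), (318, 54), (320, 53), (322, 55), (324, 54), (326, 46), (328, 93), (330, 146), (332, 120), (334, 72), (336, 73), (338, 82), (340, 84), (342, 84), (344, 84), (474, 83), (476, 83), (478, 77), (480, 69), (482, 75), (484, 138), (486, 152), (488, 152), (490, 158), (492, 94), (494, 53), (496, 51), (498, 77), (500, 110), (502, 113), (504, 111), (506, 111), (508, 113), (510, 111)]
body [-90.6  62.6] [-49.5  62.6] [-90.3 -37.7] [-48.  -37.7]
nose mark [-84.9  65.6] [-54.9  65.6]
gripper [-69.4 -45.6]
```

>>> {"name": "send_rows", "arguments": {
  "grip": [1, 1, 1, 1, 1, 1, 1, 1],
  "translation": [
    [0, 1.3, 8],
    [0, 1.3, 16],
    [0, 1.3, 22],
    [0, 1.3, 26],
    [0, 1.3, 28],
    [0, 1.3, 29.5],
    [0, 1.3, 29.5],
    [0, 1.3, 29.5]
  ],
  "turn": [0, 0, 0, 0, 0, 0, 0, 0]
}}

```text
clock: 8.55
tcp_pos: [534.0, -0.2, 54.0]
eef_rot: [[-0.145, 0.989, 0.001], [0.989, 0.145, -0.001], [-0.001, 0.001, -1.0]]
ft_force: [-0.1, -0.2, -1.0]
grip_width: 0.149
```

>>> {"name": "send_rows", "arguments": {
  "grip": [1, 1, 1, 1, 1, 1, 1, 1, 1, 1, 1],
  "translation": [
    [0, 0, 0.8],
    [6, 0, 0.8],
    [14, 0, 0.8],
    [22, 0, 0.8],
    [30, 0, 0.8],
    [38, 0, 0.8],
    [46, 0, 0.8],
    [54, 0, 0.8],
    [62, 0, 0.8],
    [66, 0, 0.8],
    [66, 0, 0.8]
  ],
  "turn": [0, 0, 0, 0, 0, 0, 0, 0, 0, 0, 0]
}}

```text
clock: 9.93
tcp_pos: [524.4, 65.4, 53.1]
eef_rot: [[-0.145, 0.989, 0.001], [0.989, 0.145, -0.001], [-0.001, 0.001, -1.0]]
ft_force: [-0.5, 0.4, -1.3]
grip_width: 0.15
```

>>> {"name": "send_rows", "arguments": {
  "grip": [1, 1, 1, 1, 1, 1],
  "translation": [
    [2, 0, 0],
    [4, 0, 0],
    [6, 0, 0],
    [7.5, 0, 0],
    [8.5, 0, 0],
    [8.5, 0, 0]
  ],
  "turn": [0, 0, 0, 0, 0, 0]
}}

```text
clock: 10.68
tcp_pos: [523.2, 74.0, 53.1]
eef_rot: [[-0.146, 0.989, 0.001], [0.989, 0.146, -0.001], [-0.001, 0.001, -1.0]]
ft_force: [-0.2, -0.0, -1.1]
grip_width: 0.156
```

>>> {"name": "send_rows", "arguments": {
  "grip": [1, 1, 1, 1],
  "translation": [
    [0.7, 0, 0],
    [1.4, 0, 0],
    [2, 0, 0],
    [2, 0, 0]
  ],
  "turn": [0, 0, 0, 0]
}}

```text
clock: 11.18
tcp_pos: [523.0, 75.4, 53.2]
eef_rot: [[-0.145, 0.989, 0.002], [0.989, 0.145, -0.002], [-0.002, 0.001, -1.0]]
ft_force: [0.8, -4.9, 0.6]
grip_width: 0.154
```

Contact with the stop (−4.9 N). One more small push to confirm it.

>>> {"name": "send_rows", "arguments": {
  "grip": [1, 1, 1, 1],
  "translation": [
    [0.8, 0, 0],
    [1.5, 0, 0.3],
    [1.5, 0, 0.3],
    [1.5, 0, 0.3]
  ],
  "turn": [0, 0, 0, 0]
}}

```text
clock: 11.68
tcp_pos: [522.9, 75.4, 53.2]
eef_rot: [[-0.144, 0.99, 0.002], [0.99, 0.144, -0.005], [-0.005, 0.001, -1.0]]
ft_force: [-0.3, -8.6, 3.0]
grip_width: 0.15
```

```bash
python3 w.py w4
```

```text
11.675 [522.9  75.4  53.2] 98.29 [  8.4  11.  -20.5  58.4  -0.3  90.1] [-0.3 -8.6  3. ]
```

View pics/w4v.png

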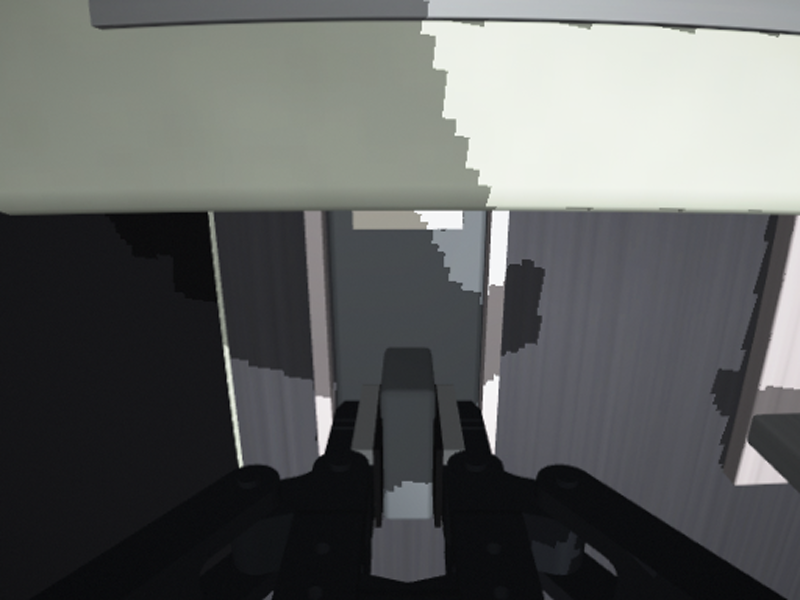

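The cassette is seated: under an 8.6 N push the TCP did not advance, and the grip is at machine y≈30 as expected. It lies between the guides and the ridge stands outside the head. I release it, lift and move above the paddle.

>>> {"name": "send_rows", "arguments": {
  "grip": [1, 0, -1, -1, -1, -1, -1, -1, -1, -1, -1, -1, -1, -1, -1, -1, -1, -1, -1, -1],
  "translation": [
    [0, 0, 0],
    [0, 0, 0],
    [0, 0, 0],
    [0, 0, 0],
    [0, 0, 0],
    [0, 0, 0],
    [0, 0, -15],
    [0, 0, -50],
    [0, 0, -90],
    [0, 5, -100],
    [-2, 20, -100],
    [-4, 40, -100],
    [-6, 60, -100],
    [-8, 80, -100],
    [-10, 95, -100],
    [-12, 110, -100],
    [-14, 125, -100],
    [-16, 138, -100],
    [-16, 138, -100],
    [-16, 138, -100]
  ],
  "turn": [0, 0, 0, 0, 0, 0, 0, 0, 0, -10, -20, -30, -40, -50, -60, -70, -80, -90, -90, -90]
}}

```text
clock: 14.22
tcp_pos: [661.2, 80.0, 153.9]
eef_rot: [[-0.99, -0.141, 0.002], [-0.141, 0.99, -0.005], [-0.001, -0.005, -1.0]]
ft_force: [0.3, 1.0, 0.3]
grip_width: 1.002
```

```bash
python3 w.py w5
```

```text
14.225 [661.2  80.  153.9] -171.88 [ 7.  23.1  8.7 75.6 -0.3 -1.1] [0.3 1.  0.3]
```

View pics/w5v.png

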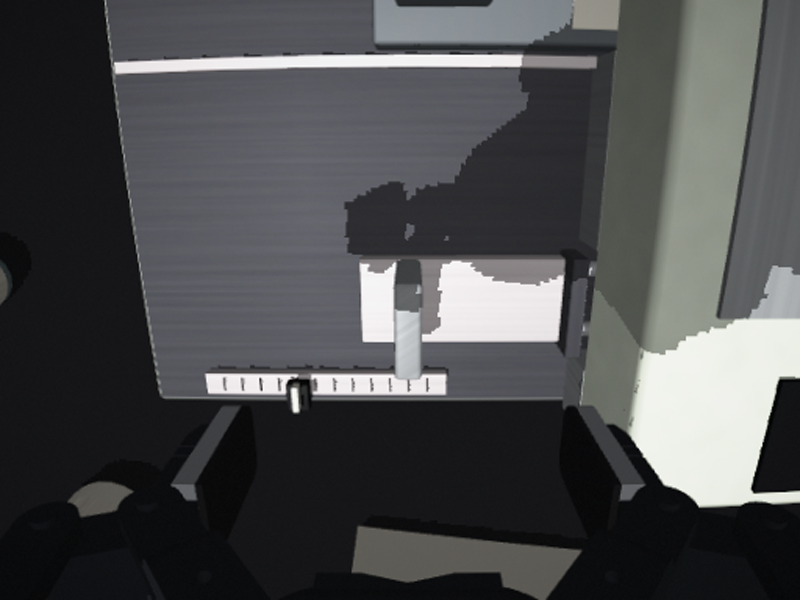

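The paddle is at (408,260–378), the rider at (297,395) with its white blade, and the cassette's rear corner at (375,45). I now triangulate the blade between w1 and w5.

```bash
cat > f.py <<'E'
from h import *
W=np.load('w1.npy',allow_pickle=True).item();V=np.load('w5.npy',allow_pickle=True).item()
s=1/1.5625; q=lambda u,v:((u+.5)*s-.5,(v+.5)*s-.5)
O=np.array([594.7,54.8]);th=np.radians(8.31);R=np.array([[np.cos(th),np.sin(th)],[-np.sin(th),np.cos(th)]])
mc=lambda p:np.r_[(R@(p[:2]-O)),p[2]].round(1)
def show(f,x0,y0,x1,y1):
    g=cv2.imread(f)[y0:y1,x0:x1].mean(2).astype(int); print(f,x0,y0); print(g)
show('pics/w1.png',306,0,328,20); show('pics/w5.png',181,240,201,266)
for n,a,b in [('blade mid',(497,14),(297,395)),('pad far top',(398,60),(408,377)),('pad near top',(398,141),(408,283))]:
    p,e=two(W,q(*a),V,q(*b)); print(n,p.round(1),e.round(1),mc(p))
for z in (45,48): print('blade w5',mc(plane(V,q(297,398),z)),'w1',mc(plane(W,q(497,14),z)))
for u in (396,421): print('pad',mc(plane(V,q(u,377),85)))
E
python3 f.py
```

```text
pics/w1.png 306 0
[[228 228 228 227 222 169  42  61  61  62  61  70  75  73  67  63  62  60
  145 211 218 217]
 [237 237 237 237 220  68  39  65  63  64  64 137 181 180 142  84  66  61
  156 230 237 237]
 [201 202 205 204 175  20  38  65  63  64  71 180 235 237 202 106  66  60
  156 225 233 233]
 [ 95  95  94  90  59  10  41  64  64  64  78 185 236 237 201 103  67  58
   94 122 128 129]
 [ 94  94  95  87  33  12  41  65  58  47  72 187 238 237 201 101  66  54
   70  90  92  93]
 [ 60  61  62  60  32  14  42  64  53  21  65 187 238 238 199  94  67  52
   72  90  93  92]
 [ 43  42  43  42  31  15  44  64  55  22  69 188 238 238 198  89  68  51
   76  94  95  94]
 [ 90  44  42  42  30  16  46  62  44  22  69 186 238 238 198  82  68  51
   78  96  96  95]
 [237 237 232 118  76  18  49  57  22  24  80 191 238 238 200  80  66  58
  178 217 214 211]
 [238 236 235 125  80  18  51  58  19  24  81 190 238 238 201  76  68  65
  203 238 238 238]
 [238 123 219 127  74  18  56  60  21  26  87 193 238 237 195  74  68  67
  201 238 238 211]
 [229  81 224 127  73  17  57  67  68  61  86 193 238 237 1
[... 2616 characters left out ...]
3 243 232 135  55  39  38  39  36  27  17
   23  22]
 [ 23  23  21  23  33  50 164 243 243 234 150  35  31  31  31  30  27  19
   23  23]
 [ 22  23  23  21  23  32 120 210 210 194 117  24  23  23  23  23  24  22
   23  23]
 [ 23  22  23  23  23  23  48  93  94  87  55  23  21  23  22  23  23  24
   22  22]
 [ 23  22  23  23  21  23  23  22  22  24  22  23  23  23  23  23  22  23
   23  23]]
blade mid [722.8  29.4  42.1] 0.1 [123.1 -43.7  42.1]
pad far top [683.   83.2  85.3] 1.0 [91.5 15.4 85.3]
pad near top [641.3  77.3  84.1] 1.0 [49.3 15.5 84.1]
blade w5 [123.4 -43.1  45. ] w1 [122.5 -43.3  45. ]
blade w5 [121.8 -42.4  48. ] w1 [122.  -42.8  48. ]
pad [91.7 10.6 85. ]
pad [91.7 21.5 85. ]
```

Blade at machine y≈−43.8 and paddle/pointer at y≈15.5, so the travel is about 59 mm, inside the stated 30–70. The paddle height is 85, as expected. I descend and grip the paddle.

>>> {"name": "send_rows", "arguments": {
  "grip": [-1, -1, -1, -1, -1, -1, 1, 1, 1, 1, 1, 1, 1],
  "translation": [
    [-1, 0, 20],
    [-1, 0, 45],
    [-1, 0, 70],
    [-1, 0, 90],
    [-1, 0, 102],
    [-1, 0, 102],
    [-1, 0, 102],
    [-1, 0, 102],
    [-1, 0, 102],
    [-1, 0, 102],
    [-1, 0, 102],
    [-1, 0, 102],
    [-1, 0, 102]
  ],
  "turn": [-0.2, -0.2, -0.2, -0.2, -0.2, -0.2, -0.2, -0.2, -0.2, -0.2, -0.2, -0.2, -0.2]
}}

```text
clock: 15.9
tcp_pos: [662.5, 79.7, 52.4]
eef_rot: [[-0.989, -0.145, 0.003], [-0.145, 0.989, -0.005], [-0.002, -0.005, -1.0]]
ft_force: [-0.9, -0.5, 4.1]
grip_width: 0.134
```

>>> {"name": "send_rows", "arguments": {
  "grip": [1, 1, 1, 1, 1, 1, 1, 1, 1, 1, 1, 1, 1],
  "translation": [
    [0, -3, 0],
    [0, -8, 0],
    [0, -14, 0],
    [0, -20, 0],
    [0, -26, 0],
    [0, -32, 0],
    [0, -38, 0],
    [0, -44, 0],
    [0, -50, 0],
    [0, -55, 0],
    [0, -58.5, 0],
    [0, -58.5, 0],
    [0, -58.5, 0]
  ],
  "turn": [0, 0, 0, 0, 0, 0, 0, 0, 0, 0, 0, 0, 0],
  "grip_force": 80
}}

```text
clock: 17.52
tcp_pos: [670.7, 23.4, 52.4]
eef_rot: [[-0.989, -0.146, 0.002], [-0.146, 0.989, -0.001], [-0.002, -0.002, -1.0]]
ft_force: [-2.3, 9.1, 3.0]
grip_width: 0.124
```

```bash
python3 w.py w6; python3 - <<'E'
from h import *
im=cv2.imread('pics/w6v.png')
m=np.load('w6.npy',allow_pickle=True).item(); t=viewer.grab_frame('top'); cv2.imwrite('pics/top6.png',t)
cv2.imwrite('pics/top6c.png',cv2.resize(t[115:240,95:275],None,fx=4.4,fy=4.4,interpolation=cv2.INTER_CUBIC))
E
```

```text
17.525 [670.7  23.4  52.4] -171.58 [ 2.  25.6 -0.4 63.9 -0.1 -6.4] [-2.3  9.1  3. ]
```

View pics/w6v.png

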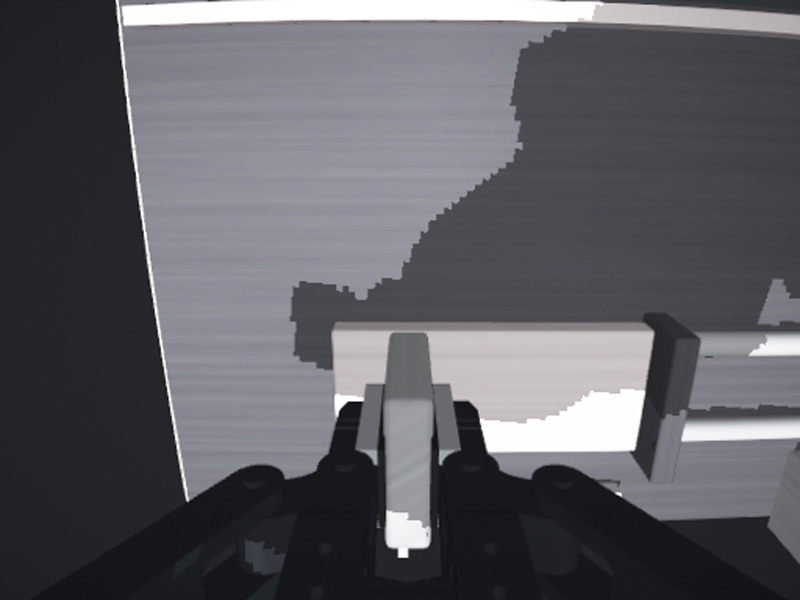

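View pics/top6c.png

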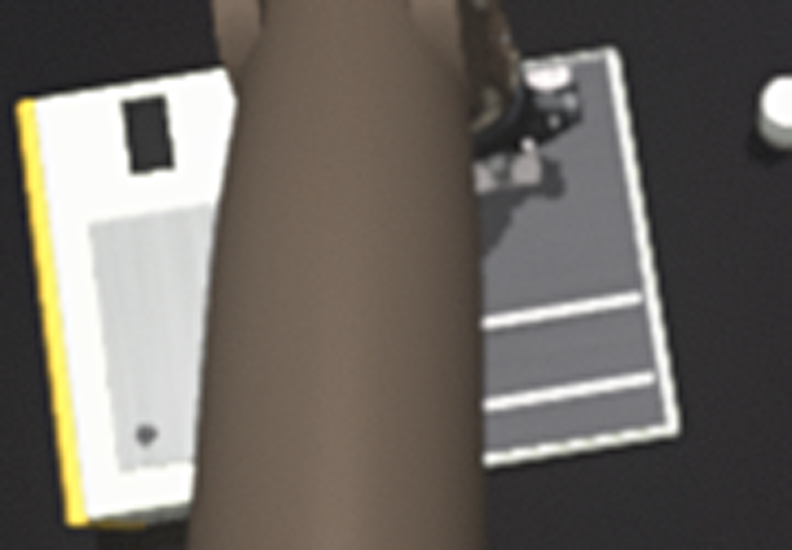

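The pull works: 56.9 mm travelled at 9.3 N, as the spring data predict. About 2.4 mm remain, plus about 1.6 mm of yield under load.

>>> {"name": "send_rows", "arguments": {
  "grip": [1, 1, 1, 1, 1],
  "translation": [
    [0, -2.5, 0],
    [0, -4, 0],
    [0, -4, 0],
    [0, -4, 0],
    [0, -4, 0]
  ],
  "turn": [0, 0, 0, 0, 0]
}}

```text
clock: 18.25
tcp_pos: [671.0, 21.0, 52.4]
eef_rot: [[-0.989, -0.147, 0.001], [-0.147, 0.989, 0.002], [-0.002, 0.001, -1.0]]
ft_force: [-1.6, 9.5, 3.9]
grip_width: 0.13
```

```bash
python3 w.py w7; python3 - <<'E'
from h import *
S=viewer.camera_model('side'); im=viewer.grab_frame('side'); cv2.imwrite('pics/side7.png',im)
O=np.array([594.7,54.8]);th=np.radians(8.31);ex=np.array([np.cos(th),np.sin(th)]);ey=np.array([-np.sin(th),np.cos(th)])
P=lambda x,y,z: proj(S,[*(O+ex*x+ey*y),z]).round(1)
print('blade pred',P(120,-43.8,45),'pointer pred',P(110,-43.8,42),'ridge home',P(-70,30,77))
print('tcp',(np.array([ex,ey])@(robot.get_obs()['tcp_pos'][:2]-O)).round(1))
V=np.load('w7.npy',allow_pickle=True).item(); s=1/1.5625
for u in (385,432): print('paddle',u,(np.array([ex,ey])@(plane(V,((u+.5)*s-.5,(480+.5)*s-.5),85)[:2]-O)).round(1))
crop(im,(290,150),60,5,'pics/side7c.png')
E
```

```text
18.25 [671.   21.   52.4] -171.52 [ 1.8 25.7 -0.3 63.9  0.1 -6.7] [-1.6  9.5  3.9]
blade pred [317.  146.8] pointer pred [314.  148.5] ridge home [246.4 141.6]
tcp [ 70.6 -44.4]
paddle 385 [ 71.7 -49.2]
paddle 432 [ 71.7 -37.7]
```

View pics/side7c.png

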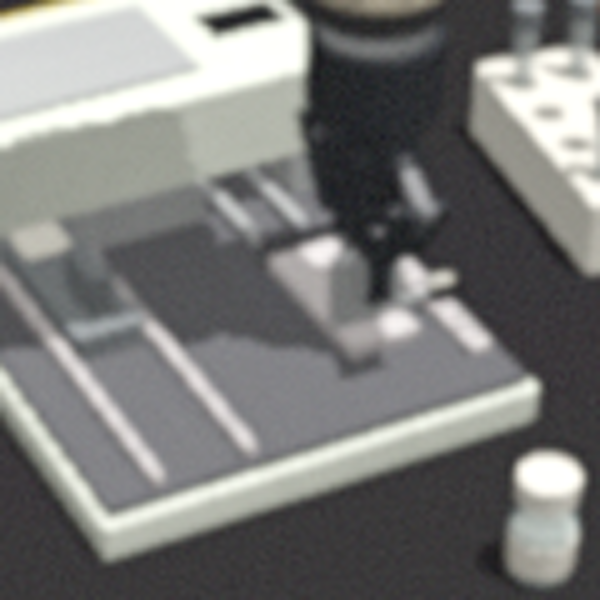

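The pointer tip (405,280) and the rider blade (440,283) are side by side. The travel is 59.2 mm, with the pointer at y≈−43.6 against the blade's −43.8. Last check: the cassette's tail from w5 and this side view.

```bash
python3 - <<'E'
from h import *
V=np.load('w5.npy',allow_pickle=True).item();S=viewer.camera_model('side'); s=1/1.5625
O=np.array([594.7,54.8]);th=np.radians(8.31);R=np.array([[np.cos(th),np.sin(th)],[-np.sin(th),np.cos(th)]])
for uv in [(375,43),(375,30),(600,44)]: print('w5',(R@(plane(V,((uv[0]+.5)*s-.5,(uv[1]+.5)*s-.5),48)[:2]-O)).round(1))
for uv in [(72,325),(140,315)]: print('side tail',(R@(plane(S,(230+uv[0]/5,90+uv[1]/5),48)[:2]-O)).round(1))
o=robot.get_obs(); print(o['clock'],o['ft_force'].round(1),o['tcp_pos'].round(1),np.abs(o['joint_vel']).max())
E
```

```text
w5 [-47.4   2. ]
w5 [-52.7   2.1]
w5 [-47.8  99.1]
side tail [-86.1  10.8]
side tail [-47.7   2. ]
18.35 [-2.   8.4  2.3] [671.   21.   52.4] 0.07639327528230884
```

```bash
python3 -c "
from station import workorder; print(workorder.close_job())"
```

```text
the job is handed in; nothing more can be done
None
```

I loaded the grey cassette fully home under the head and pulled the clamp open to the rider. I then handed the job in with the paddle still in the grip, at about 18.4 s of the 58 s allowed. No verdict was reported.

**Cassette:** The clamp was still shut when the cassette met the stop. Under a push of about 8.6 N it did not move any further. The last views put its tail at y ≈ +2 mm (0 expected) and its centre line at x ≈ −70 mm. The +2 mm would mean the nose is past the stop, so I took it as measuring error. One side-view reading of a tail corner gave y ≈ 11 mm. It disagreed with the other readings (all about 2 mm), and I took it to be a misread corner pixel.

**Clamp:** I pulled it 59.2 mm, and it is held against about 9 N of spring force, as expected for that opening. The pointer is at y ≈ −43.6 mm and the blade at about −43.8 mm, and the side view shows them side by side.

**Other things on the bench:** I did not touch any of them on purpose and felt no unexpected contact. I did not measure them again at the end.

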